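Put the belt buckle away in its slope-lid case and turn the turnbutton

ROBOT

A 6-joint arm with a two-finger parallel gripper is mounted at the origin on the work surface. World frame = base frame: x ahead of the robot, y to its left, z up, the work surface at z = 0. Lengths are in mm, angles in rad, forces in N, time in s.
With the tool pointing down it reaches from about 275 to 825 mm from the base axis. Payload 4.9 kg.
Tool frame: the origin (TCP) lies at the very end of the fingers, on their centre line; the grasp point (between the pads) lies 19 mm behind it; z points along the fingers, y is the line along which they close (so a half turn about z gives the same grasp; the last joint's range is limited). The gripper opens to 85 mm and grips with 20 to 120 N. Pads are 22 mm wide; open, the fingers measure 114 mm over their backs; the gripper's body (76 mm by 85 mm) begins 54 mm behind the grasp point. The pads swing forward as they close: fully open they stand 13 mm farther back than shut.
Start: joints at [1.155, 0.326, -0.193, 1.052, 0, 1.437], TCP at [152.941, 528.325, 231.281] pointing down, gripper open.
Joint ranges: [-2.65, 2.65], [-0.97, 1.79], [-1.3, 1.35], [-1.93, 2.1], [-1.47, 1.37], [-3.14, 3.14]. Speed limits (rad/s): [2.57, 2.57, 3.14, 3.14, 3.14, 3.14].

INTERFACE

Orientations are given as [roll, pitch, yaw] about the fixed x, y, z axes, in that order (R = Rz(yaw) Ry(pitch) Rx(roll)).
In Python, from bench import bot, solve_ik, imaging gives the robot as it stands. Calls block until the motion is done:
- bot.move_ptp(position, orientation): joint-space move of the TCP to a pose.
- bot.movel(position, rot=None, max_speed=150, threshold=None): straight line of the TCP; rot=None keeps the orientation; max_speed is the mean speed in mm/s. With threshold (N) it stops when the force on the tool has changed by that much, and returns True; else False.
- bot.move_j(angles): joint-space move.
- bot.grip(opening, effort=None): opening from 0.0 (shut) to 1.0 (fully open); effort is the grip in N (None keeps the last); returns when the fingers have stopped.
- bot.dwell(seconds).
- solve_ik(position, orientation): joint angles nearest the present ones, or None.
- bot.get_state(): the state.
- imaging.capture(name): name is "scene" or "top" or "wrist"; returns the picture (384x512x3 uint8, blue, green, red); there is no depth.
- imaging.camera_model(name): a dict with "K" (3x3 intrinsics, pixels), "position" and "rotation" of the camera in the world. Camera axes: x right, y up, looking along -z (the intrinsics and any distortion apply to the point x, -y, -z); pixel columns grow to the right and rows downward; lengths in mm; the calibration is good to about 2 mm. The wrist camera is an equidistant fisheye: a pixel r from the principal point sees the ray r / f radians off the axis. A picture is of the moment at which its call begins: read the wrist's pose just before it. camera_model takes no time and is no camera call; for the wrist camera it gives the pose at the moment of the call.
A pose or a line that the arm cannot do raises bot.IKError and nothing moves.
- bot.sign_off(): hands the job in; it is judged then, once.
The state is a dict: "t": time; "qpos": joint angles; "joint_velocities": joint speeds; "effort": joint torques, N m; "tcp_pos": TCP position; "orientation": TCP orientation; "contact_force": force on the tool from outside, world axes, zero at the start; "wrist_torque": the same for the moment, N m; "opening": opening from 0.0 (shut) to 1.0 (fully open); "gripper_force": force on a finger pad.
Only numpy, scipy, OpenCV 4.12 (cv2) and the standard library are available. Lean on these libraries where they do the work, as an engineer would, in place of code of your own. Each camera call takes 0.05 s, during which the arm holds its last target. There are 200 camera calls.

TASK

Lay the steel belt buckle gently inside the wooden case without dropping it, push the lid fully shut, and then turn the red turnbutton square over the lid's edge so that its long arm points straight up the lid. Don't turn the button across while the lid is still open, and leave the spray bottle, the dryer ball and the button tray where they are.

Things in the scene. Friction and masses are not known exactly. Their poses are not given: they have to be found in the camera images.
- case: Fixed plywood case, 200 deep (x) by 220 wide (y) mm. Origin: centre of its underside; +x to its back (hinge side), z up. Its top slopes 25 degrees, from 55 mm high at the front to 148 at the back. The front 52 mm of the slope is a fixed strip with the turnbutton; behind it the cavity: inner x -55 to +90, inner y -102 to +102 mm, walls 8 to 10 mm; grey felt floor 40 mm above the counter.
- case_floor (a point): Point on the felt floor inside the case, at x = +20 mm, y = 0, z = 40 mm of the case's frame.
- lid (a joint): Angle (rad) of the dark wooden lid, 156 long, 200 wide, 8 mm thick, no handle. 0 = shut, outer face flush with the strip on the 25 degree slope; grows as it swings up about the back hinge; at 1.3 to 1.57 it leans forward over the opening, 50 to 65 degrees above level. A stiff hinge (0.3 N m) holds it where left; push its outer (back) face to shut it.
- lid_hinge (a point): Middle of the hinge line, in the plane of the lid's outer face, at x = +92, z = 145 mm of the case's frame; the hinge line runs along the case's y. It turns with the lid: its -x axis points along the lid to the free edge, z out of the outer face.
- lid_edge (a point): Middle of the lid's free edge on its outer face, 158 mm from the hinge line (moves with the lid).
- turnbutton (a joint): Angle (rad) of the red turnbutton on the sloping front strip, about an axis square to the slope. 0 = long arm straight up the slope, over the lid's edge (secured); +1.57 = along the strip, arm towards the case's +y (free). Positive is counterclockwise seen from outside; range -1.75 to 1.75. Friction (0.06 N m) holds it where left; no stop at 0.
- turn_pivot (a point): Middle of the turnbutton's top face on its pivot axis, 22 mm out from the slope, 26 mm up the slope from its front edge, y = 0. Its x axis points along the long arm, z out of the slope. The turnbutton is a bar 75 long, 16 wide, 18 mm thick (4 to 22 mm out from the slope); the long arm ends 55 mm from the pivot, the short one 20 mm.
- turn_tip (a point): Middle of the long arm's end, at the level of the top face, 55 mm from the pivot.
- buckle: Loose steel belt buckle lying flat: an open rectangular frame 90 mm long (x), 56 mm wide (y), 14 mm thick, its bars 12 mm wide, with a cross bar and a brass prong; 0.13 to 0.25 kg. Origin: centre of its underside, z up.
- spray_bottle: Bystander: empty aluminium spray bottle, 64 mm diameter, 203 mm tall with a black trigger head. Origin: centre of its underside.
- dryer_ball: Bystander: green silicone dryer ball, 75 mm diameter, standing on its nubs. Origin: centre of its underside.
- button_tray: Bystander: clear acrylic tray 140 x 100 x 30 mm of loose buttons. Origin: centre of its underside.
Mind the look-alikes: they are no part of the job. Of the things shaped like the buckle, the steel one is meant.

How it is judged:
By the outcome, as a careful person would: the job done as asked, in the order asked, and still so for the second after the job is handed in, with the robot touching nothing.
It also fails if it takes over 67 s, if anything falls off the work surface, if the arm or the gripper's body presses on something with over 40 N, if the wrist force passes 120 N, or if a joint passes its speed limit or range.

## Working session

There is one attempt and no reset: what is moved stays moved. The work goes in short steps, each a Python script; the robot and the scene stay as the last script left them, time stands still between calls to the robot, and variables do not carry over. Pictures are saved under pics/ and viewed, at most 10 in all, crops included, and the job is handed in when it is done.

```bash
ls; mkdir -p pics
python3 - <<'E'
from bench import bot, solve_ik, imaging
import cv2, numpy as np
for n in ("scene","top"):
    im=imaging.capture(n); cv2.imwrite(f"pics/{n}_raw.png",im)
    cv2.imwrite(f"pics/{n}1.png",cv2.resize(im,(800,600),interpolation=cv2.INTER_CUBIC))
    m=imaging.camera_model(n); print(n,{k:np.round(v,4).tolist() if not isinstance(v,str) else v for k,v in m.items()})
print(bot.get_state()["t"])
E
```

```text
pics
scene {'K': [[430.8547, 0.0, 254.1158], [0.0, 430.8547, 191.9529], [0.0, 0.0, 1.0]], 'position': [876.7977, -319.6538, 1123.6884], 'rotation': [0.4334, 0.0, 0.7965]}
top {'K': [[366.5895, 0.0, 254.1879], [0.0, 366.5895, 190.1398], [0.0, 0.0, 1.0]], 'position': [318.8234, 13.7554, 1302.4023], 'rotation': [0.1839, -0.0034, -1.5785]}
0.1
```

View pics/scene1.png

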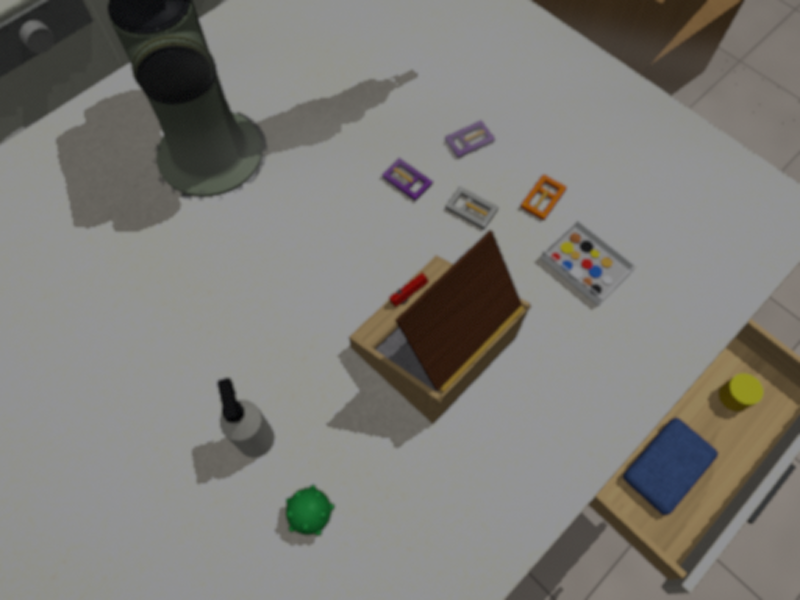

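View pics/top1.png

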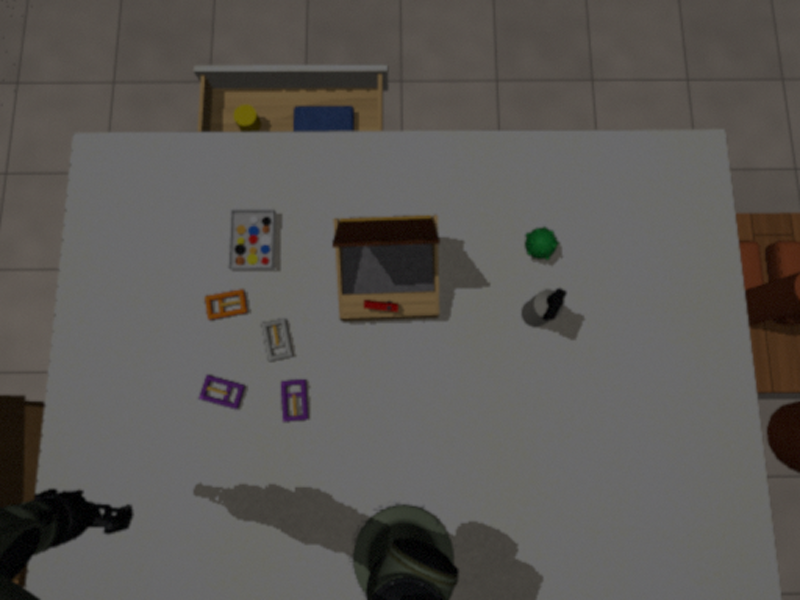

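```bash
cat > h.py <<'E'
from bench import bot, solve_ik, imaging
import cv2, numpy as np
from scipy.spatial.transform import Rotation as R
def Rm(e): return R.from_euler('xyz',e).as_matrix()
def ray(n,uv,m=None):
    m=m or imaging.camera_model(n); K=m["K"]
    d=np.array([(uv[0]-K[0][2])/K[0][0],(uv[1]-K[1][2])/K[1][1],1.])
    if n=="wrist":
        r=np.hypot(*d[:2]); s=np.sin(r)/max(r,1e-9); d=np.array([d[0]*s,d[1]*s,np.cos(r)])
    return np.array(m["position"],float),Rm(m["rotation"])@np.array([d[0],-d[1],-d[2]])
def onz(n,uv,z,m=None):
    p,d=ray(n,uv,m); return p+d*(z-p[2])/d[2]
def proj(n,P,m=None):
    m=m or imaging.camera_model(n); K=np.array(m["K"])
    q=(np.atleast_2d(P)-m["position"])@Rm(m["rotation"]); q=q*[1,-1,-1]
    if n=="wrist":
        rr=np.hypot(q[:,0],q[:,1]); th=np.arctan2(rr,q[:,2]); x=q[:,:2]/rr[:,None]*th[:,None]
    else: x=q[:,:2]/q[:,2:]
    return x*[K[0,0],K[1,1]]+K[:2,2]
def crop(im,x,y,w,h,s,f): cv2.imwrite(f,cv2.resize(im[y:y+h,x:x+w],None,fx=s,fy=s,interpolation=cv2.INTER_CUBIC))
E
python3 - <<'E'
from h import *
a=cv2.imread("pics/top_raw.png")[130:250,160:290]; b=cv2.imread("pics/scene_raw.png")[110:270,220:350]
f=lambda i:cv2.resize(i,None,fx=3,fy=3,interpolation=cv2.INTER_CUBIC)
a=cv2.copyMakeBorder(f(a),0,120,0,0,0); cv2.imwrite("pics/c1.png",cv2.convertScaleAbs(np.hstack([a,f(b)]),alpha=1.6))
print(onz("top",(278*.64,339*.64),7),onz("scene",(471*.64,207*.64),7))
print(imaging.camera_model("wrist"))
E
```

```text
[464.96486542 278.46404783   7.        ] [465.41501442 284.66483994   7.        ]
{'K': array([[297.31863964,   0.        , 254.51778806],
       [  0.        , 297.31863964, 187.64574632],
       [  0.        ,   0.        ,   1.        ]]), 'position': array([ 77.54919494, 549.15184073, 373.56357965]), 'rotation': array([-0.30929422,  0.0015006 ,  1.28912199])}
```

View pics/c1.png

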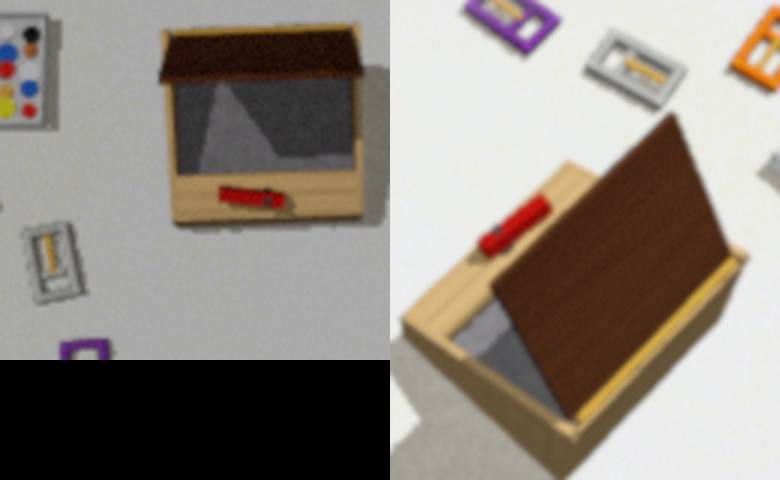

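```bash
cat > fit.py <<'E'
from h import *
from scipy.optimize import least_squares
T=lambda x,y:((x+.5)/3-.5+160,(y+.5)/3-.5+130)
S=lambda x,y:((x-390+.5)/3-.5+220,(y+.5)/3-.5+110)
mt,ms=imaging.camera_model("top"),imaging.camera_model("scene")
def tf(p,P): return np.array(P,float)@R.from_euler('z',p[2]).as_matrix().T+[p[0],p[1],0]
obs=[("top",T(175,221),(-100,110,55)),("top",T(362,215),(-100,-110,55)),
("scene",S(402,319),(-100,-110,55)),("scene",S(568,162),(-100,110,55)),("scene",S(578,430),(100,-110,148)),("scene",S(747,258),(100,110,148)),
("top",T(163,30),(100,110,148)),("top",T(357,24),(100,-110,148))]
def lidp(th,y,s=158):
    a=np.deg2rad(25)-th   # direction of -x axis: shut -> (-cos25,-sin25); opens upward
    return (92-s*np.cos(a),y,145-s*np.sin(a))
lo=[("top",T(160,82),100),("top",T(362,77),-100),("scene",S(672,113),100),("scene",S(490,288),-100)]
def res(p):
    r=[proj(n,tf(p,P),mt if n=="top" else ms)[0]-uv for n,uv,P in obs]
    r+=[proj(n,tf(p,lidp(p[3],y)),mt if n=="top" else ms)[0]-uv for n,uv,y in lo]
    return np.ravel(r)
s=least_squares(res,[570,20,0,1.4],x_scale=[1,1,.01,.01],loss='soft_l1'); print("case",s.x.round(3)); print(res(s.x).reshape(-1,2).round(1).tolist())
p=s.x
bo=[("top",T(24,230)),("top",T(70,223)),("top",T(87,293)),("top",T(40,303))]
bc=[(45,28,14),(45,-28,14),(-45,-28,14),(-45,28,14)]
bs=[S(687,70),S(660,110),S(585,68),S(610,30)]
so=[(45,28,14),(45,-28,14),(-45,-28,14),(-45,28,14)]
def rb(q): return np.ravel([proj("top",tf(q,c),mt)[0]-o[1] for c,o in zip(bc,bo)]+[proj("scene",tf(q,c),ms)[0]-o for c,o in zip(so,bs)])
for y0 in (0.2,):
  b=least_squares(rb,[465,280,y0],x_scale=[1,1,.01]); print("buckle",b.x.round(3),rb(b.x).reshape(-1,2).round(1).tolist())
E
python3 fit.py
```

```text
case [6.10522e+02 3.05740e+01 3.20000e-02 1.40100e+00]
[[-1.4, -0.4], [0.1, -0.9], [-1.1, -0.4], [-0.7, -0.5], [-2.4, 3.0], [0.8, -1.5], [-1.5, -1.1], [0.7, -1.6], [-1.1, -0.3], [0.5, -1.2], [-0.4, -0.4], [-0.6, -0.5]]
buckle [4.66712e+02 2.78661e+02 2.30000e-01] [[-0.5, -0.5], [-0.3, -1.9], [-0.8, -0.5], [-0.8, -0.1], [-0.5, -0.2], [-0.6, -0.1], [-1.5, 0.2], [-0.5, -0.2]]
```

```bash
cat >> h.py <<'E'
def ori(psi,tau,flip=False,spin=0):
    z=np.array([np.sin(tau)*np.cos(psi),np.sin(tau)*np.sin(psi),-np.cos(tau)])
    y=np.array([-np.sin(psi),np.cos(psi),0])*(-1 if flip else 1)
    M=np.column_stack([np.cross(y,z),y,z])@R.from_euler('z',spin).as_matrix()
    return R.from_matrix(M).as_euler('xyz').tolist()
CASE=[610.5,30.6,.032]
def C(x,y,z,c=None):
    c=c or CASE; return (R.from_euler('z',c[2]).as_matrix()@[x,y,z]+[c[0],c[1],0]).tolist()
def toolz(o): return Rm(o)[:,2]
def st():
    s=bot.get_state(); print("t",round(s["t"],2),"tcp",np.round(s["tcp_pos"],1),"q",np.round(s["qpos"],2),"open",round(s["opening"],3),"F",np.round(s["contact_force"],1),"gf",np.round(s["gripper_force"],1)); return s
E
python3 - <<'E'
from h import *
s=st(); print(s["orientation"]); m=imaging.camera_model("wrist")
M=Rm(s["orientation"]); print("cam in tool",M.T@(m["position"]-s["tcp_pos"]), (M.T@Rm(m["rotation"])).round(2))
for f in(0,1):
    for name,P,o in [("look",[420,268,150],ori(.23,.35,f)),("grasp",[466,278,2],ori(.23,.35,f)),("place",C(0,0,45),ori(.032,.35,f)),("place hi",C(-70,0,240),ori(.032,.35,f)),("push",C(40,0,240),ori(.032,0,f)),("pushend",C(-30,0,88),ori(.032,.1,f)),
      ("btn",C(-86,0,80),ori(.032,.436,f,np.pi/2)),("btn2",C(-86,0,80),ori(.032,.436,f)),("btn3",C(-86,0,80),ori(.032,.436,f,-np.pi/2))]:
        q=solve_ik(P,o); print(f,name,None if q is None else np.round(q,2))
E
```

```text
t 0.1 tcp [152.7 527.8 230.6] q [ 1.15  0.33 -0.19  1.05  0.    1.44] open 1.001 F [ 0.  -0.7 -0.1] gf 0.0
[-3.13999882e+00 -2.38774561e-04  2.85975188e+00]
cam in tool [  78.17648459   -0.63826348 -142.98238557] [[ 0.    0.95  0.3 ]
 [ 1.   -0.   -0.  ]
 [-0.    0.3  -0.95]]
0 look [ 0.47  0.1  -0.8   0.33 -0.08  0.23]
0 grasp [ 0.44  0.46 -0.85 -0.08 -0.07  0.2 ]
0 place [-0.09  0.45 -0.66  0.11  0.04 -0.12]
0 place hi [-0.11  0.06 -0.58  0.59  0.05 -0.14]
0 push [-0.06  0.51  0.12  1.18  0.   -0.1 ]
0 pushend [-0.08  0.45 -0.42  0.6   0.01 -0.11]
0 btn [-0.13  0.24 -0.93 -0.03  0.07  1.43]
0 btn2 [-0.13  0.24 -0.93 -0.03  0.07 -0.14]
0 btn3 [-0.13  0.24 -0.93 -0.03  0.07 -1.71]
1 look [ 0.47  0.1  -0.8   0.33 -0.08 -2.92]
1 grasp [ 0.44  0.46 -0.85 -0.08 -0.07 -2.94]
1 place [-0.09  0.45 -0.66  0.11  0.04  3.03]
1 place hi [-0.11  0.06 -0.58  0.59  0.05  3.01]
1 push [-0.06  0.51  0.12  1.18  0.    3.05]
1 pushend [-0.08  0.45 -0.42  0.6   0.01  3.03]
1 btn [-0.13  0.24 -0.93 -0.03  0.07 -1.71]
1 btn2 [-0.13  0.24 -0.93 -0.03  0.07  3.  ]
1 btn3 [-0.13  0.24 -0.93 -0.03  0.07  1.43]
```

Run:
```python
from h import *
bot.grip(0.85,20)
bot.move_ptp([440,272,130],ori(.23,.35)); st()
m=imaging.camera_model("wrist"); im=imaging.capture("wrist"); cv2.imwrite("pics/w1raw.png",im); np.save("w1.npy",[m],allow_pickle=True)
print(proj("wrist",np.array([[511-4,289,14],[466,278,14],[423,268,14]]),m))
cv2.imwrite("pics/w1.png",cv2.resize(cv2.convertScaleAbs(im,alpha=1.5),(800,600)))
```

```text
t 1.86 tcp [440.2 272.7 130.4] q [ 0.46  0.17 -0.78  0.28 -0.08  0.21] open 0.85 F [-0.4  0.5 -0.1] gf 0.0
[[255.54291811 201.69619132]
 [254.16345182 165.95714002]
 [254.24514422 121.58894473]]
```

View pics/w1.png

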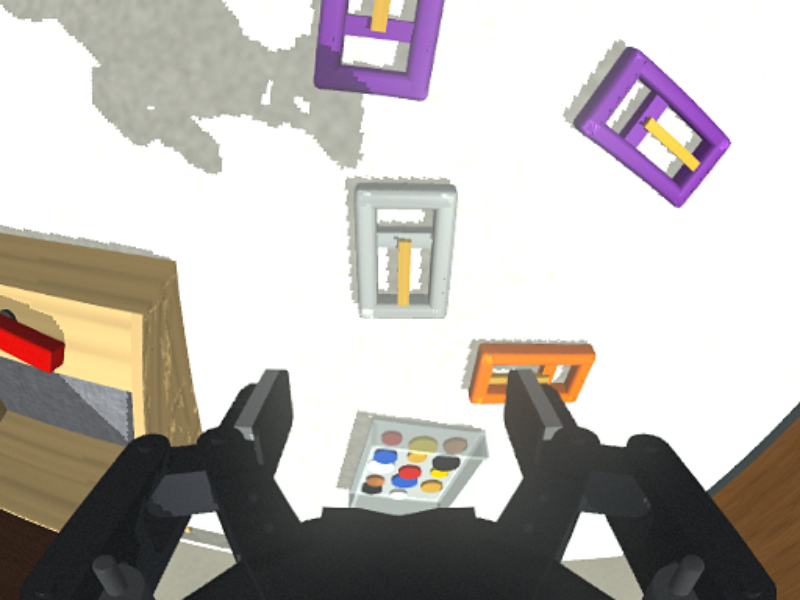

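Run:
```python
from h import *
m=np.load("w1.npy",allow_pickle=True)[0]
P=np.array([onz("wrist",((u+.5)*.64-.5,(v+.5)*.64-.5),13,m) for u,v in [(357,185),(456,186),(446,317),(360,317)]])
print(P.round(1)); c=P.mean(0); d=(P[2]+P[3]-P[0]-P[1])/2; w=(P[1]+P[2]-P[0]-P[3])/2
print(c,np.hypot(*d[:2]),np.arctan2(d[1],d[0]),np.hypot(*w[:2]),np.arctan2(-w[0],w[1]))
```

```text
[[425.2 246.5  13. ]
 [413.6 297.6  13. ]
 [502.4 318.5  13. ]
 [514.9 264.9  13. ]]
[464.0322751  281.87844934  13.        ] 91.39026966270352 0.2162583081224664 53.731786780407425 0.22585673705092557
```

Run:
```python
from h import *
psi=.22; o=ori(psi,.35); z=toolz(o); c=np.array([465,282.1,0.])
bot.move_ptp((c+[0,0,1]-70*z).tolist(),o)
h=bot.movel((c+[0,0,1]-10*z).tolist(),o,150)
h=bot.movel((c+[0,0,-1]).tolist(),o,40,threshold=6); print("hit",h); s=st()
if s["tcp_pos"][2]<1 or h: p=np.array(s["tcp_pos"]); bot.movel((p+[0,0,1.5]).tolist(),o,40)
bot.grip(0.0,45); st()
p=np.array(bot.get_state()["tcp_pos"]); bot.movel((p+[0,0,60]).tolist(),o,120); st()
m=imaging.camera_model("wrist"); im=imaging.capture("wrist"); cv2.imwrite("pics/w2.png",cv2.convertScaleAbs(im,alpha=1.5))
```

```text
hit False
t 3.27 tcp [464.9 282.   -1.1] q [ 0.45  0.47 -0.84 -0.08 -0.08  0.22] open 0.845 F [ 0.5 -0.4  0.3] gf 0.0
t 3.83 tcp [464.8 282.1   0.8] q [ 0.45  0.46 -0.84 -0.08 -0.08  0.22] open 0.641 F [-2.3 -0.4  5.9] gf 46.8
t 4.48 tcp [464.3 281.9  60.3] q [ 0.45  0.34 -0.8   0.1  -0.08  0.22] open 0.641 F [-0.1 -0.  -1.6] gf 47.7
```

View pics/w2.png

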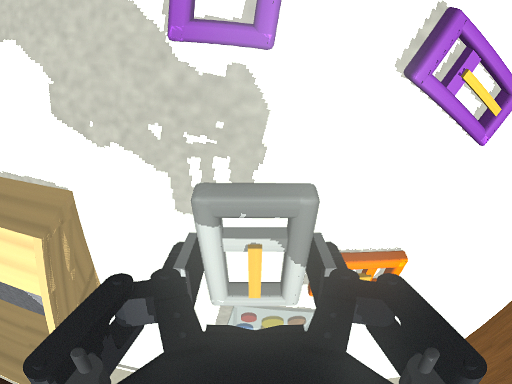

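Run:
```python
from h import *
o=ori(.22,.35); bot.movel([440,276,190],o,200)
o=ori(.032,.35); bot.movel(C(-110,0,200),o,200); s=st()
m=imaging.camera_model("wrist"); im=imaging.capture("wrist"); np.save("w3.npy",[m],allow_pickle=True)
from fit import lidp
G=[C(-100,110,55),C(-100,-110,55),C(-100,-110,0),C(-100,110,0),C(-52,100,77),C(-52,-100,77),C(*lidp(1.4,100)),C(*lidp(1.4,-100)),C(-85.7,0,86),C(-85.7,55,86)]
print(proj("wrist",np.array(G),m).round(0).tolist())
cv2.imwrite("pics/w3.png",cv2.resize(cv2.convertScaleAbs(im,alpha=1.4),(800,600)))
```

```text
t 6.78 tcp [500.1  27.7 199.7] q [-0.13  0.02 -0.73  0.47  0.05 -0.15] open 0.639 F [-0.7 -0.6 -1.1] gf 47.7
case [6.10522e+02 3.05740e+01 3.20000e-02 1.40100e+00]
[[-1.4, -0.4], [0.1, -0.9], [-1.1, -0.4], [-0.7, -0.5], [-2.4, 3.0], [0.8, -1.5], [-1.5, -1.1], [0.7, -1.6], [-1.1, -0.3], [0.5, -1.2], [-0.4, -0.4], [-0.6, -0.5]]
buckle [4.66712e+02 2.78661e+02 2.30000e-01] [[-0.5, -0.5], [-0.3, -1.9], [-0.8, -0.5], [-0.8, -0.1], [-0.5, -0.2], [-0.6, -0.1], [-1.5, 0.2], [-0.5, -0.2]]
[[364.0, 138.0], [144.0, 138.0], [159.0, 116.0], [350.0, 116.0], [352.0, 190.0], [156.0, 190.0], [385.0, 404.0], [123.0, 404.0], [254.0, 166.0], [315.0, 167.0]]
```

View pics/w3.png

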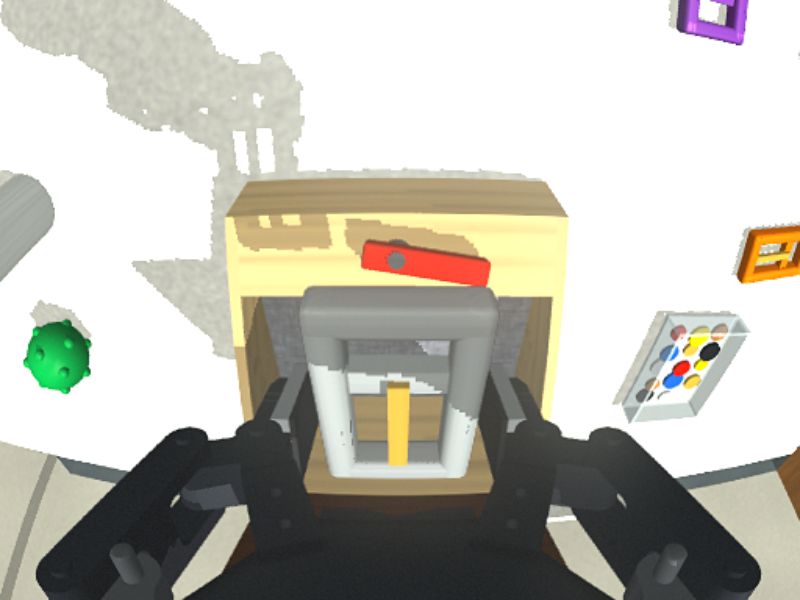

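Run:
```python
from h import *
psi=.032; o=ori(psi,.35); z=toolz(o); g=np.array(C(10,0,45))
print(bot.movel((g-165*z).tolist(),o,150,threshold=10)); st()
h=bot.movel((g-50*z).tolist(),o,100,threshold=8); print(h); st()
if not h:
    h=bot.movel(g.tolist(),o,60,threshold=6); print(h); s=st()
    if not h:
        bot.movel(C(10,0,42),o,30,threshold=5); h=bot.movel(C(10,0,38.5),o,10,threshold=3); print(h); s=st()
```

```text
False
t 7.4 tcp [562.8  29.6 199.2] q [-0.1   0.14 -0.6   0.49  0.05 -0.13] open 0.642 F [-0.7  0.9 -1.1] gf 47.7
False
t 8.7 tcp [603.7  30.3  92.6] q [-0.09  0.36 -0.64  0.23  0.04 -0.12] open 0.643 F [ 0.4  0.3 -1.6] gf 47.7
False
t 9.68 tcp [620.6  30.9  45.2] q [-0.09  0.46 -0.64  0.13  0.04 -0.11] open 0.639 F [ 0.8 -0.1 -1.5] gf 47.7
True
t 10.21 tcp [620.8  30.9  40.8] q [-0.09  0.47 -0.64  0.11  0.04 -0.11] open 0.638 F [-1.4  0.3  3.8] gf 48.3
```

Run:
```python
from h import *
psi=.032; o=ori(psi,.35); z=toolz(o); g=np.array(bot.get_state()["tcp_pos"])
bot.grip(0.68); bot.grip(0.76); st()
print(bot.movel((g-30*z).tolist(),o,60,threshold=8)); bot.movel((g-200*z).tolist(),o,200); bot.movel(C(-130,0,240),o,250); st()
im=imaging.capture("wrist"); cv2.imwrite("pics/w4.png",cv2.convertScaleAbs(im,alpha=1.5));
```

```text
t 10.67 tcp [619.4  31.   39.4] q [-0.09  0.47 -0.64  0.12  0.04 -0.11] open 0.761 F [ 0.1  0.7 -0.3] gf 0.0
False
t 12.78 tcp [480.   26.5 239.2] q [-0.14 -0.06 -0.7   0.59  0.06 -0.16] open 0.763 F [ 1.8 -0.1  0.6] gf 0.0
```

View pics/w4.png

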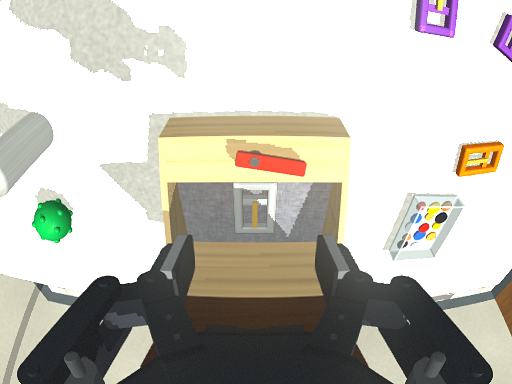

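Run:
```python
from h import *
psi=.032; a25=np.deg2rad(25)
bot.grip(0.0,20)
bot.movel(C(-60,0,345),ori(psi,.1),250); bot.movel(C(62,0,345),ori(psi,0),250); bot.movel(C(62,0,225),ori(psi,0),150,threshold=8); st()
for th in np.linspace(1.4,0.05,10):
    k=(1.4-th)/1.35; s=100+38*k; a=a25-th
    n=np.array([np.sin(-a)*1.0,np.cos(a)])  # outer normal (x,z)
    n=np.array([-np.sin(a),np.cos(a)])
    p=np.array([92-s*np.cos(a),145-s*np.sin(a)])+n*1.0
    h=bot.movel(C(p[0],0,p[1]),ori(psi,.436*k),120,threshold=15)
    F=bot.get_state()["contact_force"]; print(round(th,2),h,np.round(F,1))
    if h and th>.15: break
st()
```

```text
t 15.73 tcp [672.8  32.6 226.6] q [-0.06  0.56  0.17  1.17  0.   -0.09] open -0.002 F [ 0.6  0.2 -0.2] gf 0.0
1.4 False [0.1 0.7 0.3]
1.25 False [-0.2 -0.5  0. ]
1.1 False [ 0.7  0.7 -0.1]
0.95 False [ 0.8  0.1 -0.8]
0.8 False [ 1.  -0.1  1. ]
0.65 False [0.6 0.1 0.3]
0.5 False [ 1.  -0.5  0.6]
0.35 False [ 0.7 -0.2 -0.4]
0.2 False [-0.6 -0.4 -0.4]
0.05 False [ 0.7 -1.2  1.1]
t 18.83 tcp [574.5  29.4  94.3] q [-0.11  0.28 -0.8   0.06  0.06 -0.13] open -0.005 F [ 0.7 -1.2  1.1] gf 0.0
```

Run:
```python
from h import *
psi=.032; o=ori(psi,.436); z=toolz(o); p=np.array(bot.get_state()["tcp_pos"])
h=bot.movel((p+14*z).tolist(),o,25,threshold=15); print(h); s=st()
bot.movel((p-120*z+[-60,0,0]).tolist(),o,250); st()
im=imaging.capture("wrist"); cv2.imwrite("pics/w5.png",cv2.convertScaleAbs(im,alpha=1.5));
```

```text
True
t 19.27 tcp [579.7  29.4  87. ] q [-0.11  0.3  -0.8   0.03  0.06 -0.13] open 0.002 F [-4.6 -0.1  9.9] gf 5.5
t 20.07 tcp [464.5  27.7 202.9] q [-0.15 -0.1  -0.88  0.37  0.08 -0.17] open -0.005 F [ 0.7  0.4 -0.4] gf 0.0
```

View pics/w5.png

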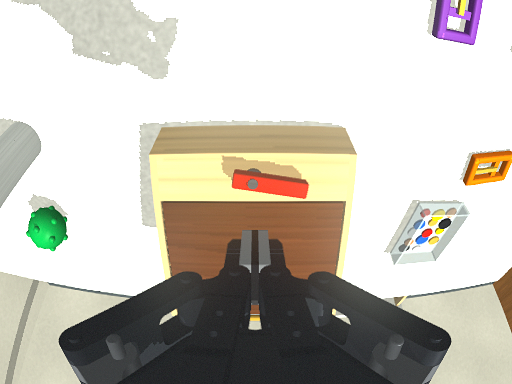

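Run:
```python
from h import *
psi=.032; t=np.deg2rad(25)
m=imaging.camera_model("wrist")
Rc=R.from_euler('z',psi).as_matrix(); n=Rc@[-np.sin(t),0,np.cos(t)]; up=Rc@[np.cos(t),0,np.sin(t)]; yy=Rc@[0,1,0]
e=np.array(C(-100,0,55)); piv=e+26*up+22*n
def pl(uv):
    p,d=ray("wrist",uv,m); q=p+d*((piv-p)@n)/(d@n); return np.array([(q-piv)@up,(q-piv)@yy])
P=[pl(u) for u in [(252,183),(307.5,180),(306,196),(233,171),(232,187)]]; print(np.round(P,1))
ends=(P[1]+P[2])/2-(P[3]+P[4])/2; th=np.arctan2(ends[1],ends[0]); print("theta",th)
o=ori(psi,.436,spin=-th); z=toolz(o)
bot.grip(.45,20)
g=e+26*up+6*n
bot.move_ptp((g+90*n).tolist(),o)
print(bot.movel((g+25*n).tolist(),o,150,threshold=8))
h=bot.movel(g.tolist(),o,60,threshold=8); print(h); st()
im=imaging.capture("wrist"); cv2.imwrite("pics/w6.png",cv2.convertScaleAbs(im,alpha=1.5))
if not h: bot.grip(0.0,35); st()
```

```text
[[ -1.   -1.1]
 [ -4.1  52.7]
 [ 12.3  52.1]
 [-13.  -19.2]
 [  3.  -20.5]]
theta 1.4454827325409652
False
False
t 23.02 tcp [531.3  28.1  71. ] q [-0.12  0.27 -0.93 -0.05  0.07 -1.59] open 0.454 F [ 0.2  0.7 -1. ] gf 0.0
t 23.39 tcp [531.8  28.1  71.9] q [-0.12  0.27 -0.92 -0.05  0.07 -1.59] open 0.177 F [-1.6  0.2  3.6] gf 36.3
```

View pics/w6.png

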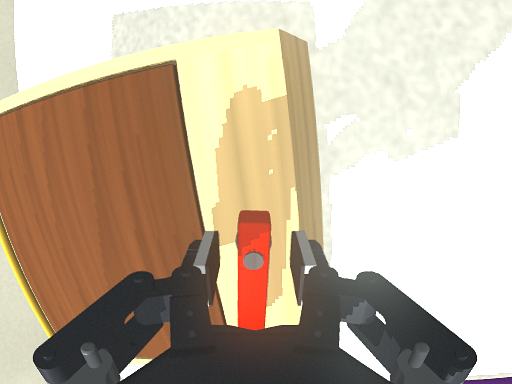

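Run:
```python
from h import *
psi=.032; p=np.array(bot.get_state()["tcp_pos"])
for th in np.linspace(1.445,0,7)[1:]:
    bot.movel(p.tolist(),ori(psi,.436,spin=-th),60); s=bot.get_state(); print(round(th,2),np.round(s["contact_force"],1),np.round(s["wrist_torque"],2))
bot.dwell(.3); st(); n=-toolz(ori(psi,.436))
bot.grip(.4); bot.movel((p+40*n).tolist(),None,80,threshold=10); bot.movel((p+130*n+[-60,0,0]).tolist(),None,250); st()
m=imaging.camera_model("wrist"); np.save("w7.npy",[m],allow_pickle=True)
im=imaging.capture("wrist"); cv2.imwrite("pics/w7.png",cv2.convertScaleAbs(im[100:260,150:370],alpha=1.5)); cv2.imwrite("pics/w7.png",cv2.resize(cv2.imread("pics/w7.png"),None,fx=3.5,fy=3.5,interpolation=cv2.INTER_CUBIC))
```

```text
1.2 [-0.4  0.7  1.1] [-0.03  0.34 -0.01]
0.96 [-0.6  0.1  0.7] [ 0.03  0.25 -0.09]
0.72 [ 0.4 -0.9  1.2] [-0.11  0.27 -0.06]
0.48 [0.3 0.2 1.2] [-0.14  0.16 -0.16]
0.24 [ 1.3 -1.1  1.7] [-0.3   0.11 -0.14]
0.0 [ 0.5 -2.4  2.2] [-0.45  0.09 -0.2 ]
t 26.04 tcp [532.   27.8  72. ] q [-0.12  0.27 -0.92 -0.05  0.07 -0.14] open 0.173 F [ 1.1 -3.6  2.2] gf 35.8
t 27.68 tcp [417.7  26.1 189.8] q [-0.18 -0.19 -0.99  0.35  0.09 -0.19] open 0.401 F [-0.  -0.3 -0.4] gf 0.0
```

View pics/w7.png

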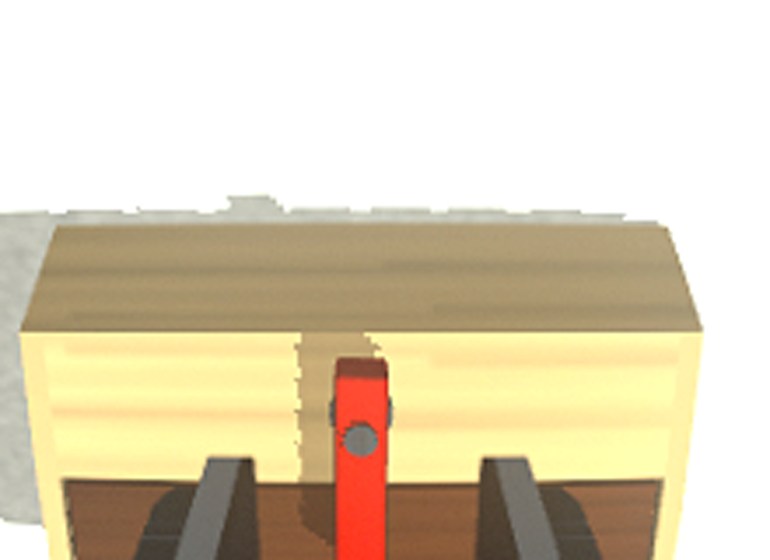

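```bash
python3 -c "
from bench import bot
print(bot.sign_off())"
```

```text
the job is handed in; nothing more can be done
None
```

The steel buckle lies flat in the case, the lid is shut and the red turnbutton points straight up the lid; I handed the job in at about 28 s, without seeing the verdict, and never touched the spray bottle, dryer ball or button tray.

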